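# Draw the carrier board out from under a weighted panel

### The arm

A 6-joint arm with a two-finger parallel gripper is mounted at the origin on the work surface. World frame = base frame: x ahead of the robot, y to its left, z up, the work surface at z = 0. Lengths are in m, angles in rad, forces in N, time in s.
With the tool pointing down it reaches from about 0.35 to 1 m from the base axis. Payload 7.1 kg.
Tool frame: the origin (TCP) lies between the finger pads; the fingertips stand 22 mm ahead of it and the grasp point (between the pads) lies 3 mm ahead of it; x points along the fingers, y is the direction in which the jaws open and shut, and the axes are right-handed (so a half turn about x gives the same grasp; the last joint's range is limited). The gripper opens to 85 mm and grips with 20 to 120 N. Pads are 22 mm wide; open, the fingers measure 114 mm over their backs; the gripper's body (76 mm by 85 mm) begins 54 mm behind the grasp point. The pads swing forward as they close: fully open they stand 13 mm farther back than shut.
Start: joints at [-1.196, 0.423, 1.63, -0, 1.089, -0.019], TCP at [0.24, -0.577, 0.253] pointing down, gripper open.
Joint ranges: [-3, 3], [-0.9, 2.11], [0.09, 2.58], [-1.31, 4.45], [0.11, 2.69], [-2.54, 2.54]. Speed limits (rad/s): [2.39, 2.39, 3.01, 3.14, 3.14, 3.14].

### API

Orientations are given as a rotation vector (axis times angle).
In Python, from rig import manip gives the robot as it stands. The module is installed in compiled form; this text tells all that it offers. Calls block until the motion is done:
- manip.move_to(position, orientation): joint-space move of the TCP to a pose.
- manip.servo_line(position, orientation=None, rate=0.15): straight line of the TCP; orientation=None keeps the orientation; rate is the mean speed in m/s.
- manip.set_joints(angles): joint-space move.
- manip.command_gripper(opening, f_grip=None): finger opening in m; f_grip is the grip in N (None keeps the last); returns when the fingers have stopped.
- manip.hold(seconds).
- manip.solve_ik(position, orientation): joint angles nearest the present ones, or None.
- manip.camera(name): name is "scene" or "top" or "wrist"; returns a dict with "image" (384x512x3 uint8, red, green, blue), "fx", "fy", "cx", "cy" (pixels), "k1" (the pictures are not rectified: a ray, as slopes to the right and down, at radius r is drawn at 1 + k1 r^2 times it, then the intrinsics apply), "cam_to_world" (4x4, takes a point from camera to world coordinates); the wrist camera has in their place "mount" (4x4, takes a point from camera to tool coordinates, whose origin is the TCP and whose axes are the tool frame's). Camera axes: x right, y down, z forward; pixel columns grow to the right and rows downward; lengths in m; the calibration is good to about 2 mm. A picture is of the moment at which its call begins: read the wrist's pose just before it. There is no depth.
A pose or a line that the arm cannot do raises manip.IKError and nothing moves.
- manip.sign_off(): hands the job in, once; it reports no verdict.
Readings, each from a call of its own:
- manip.get_time(): time.
- manip.get_joint_positions(): joint angles.
- manip.get_joint_vel(): joint speeds.
- manip.get_tau(): joint torques, N m.
- manip.get_position(): TCP position.
- manip.get_ee_rot(): TCP orientation.
- manip.get_contact_force(): force on the tool from outside, world axes, zero at the start.
- manip.get_torque(): the same for the moment, N m.
- manip.get_width(): finger opening in m.
Only numpy, scipy, OpenCV 4.12 (cv2) and the standard library are available. Lean on these libraries where they do the work, as an engineer would, in place of code of your own. Each camera call takes 0.05 s, during which the arm holds its last target.

### The job

The repaired little panel painting is curing under its weights and still lies on the carrier board it was brought on. Take the carrier by its grip and draw it out from under, so that the two brass stop blocks hold the panel back and it settles flat on the gluing board with its press plate and both weights still standing on it; do not touch the stack, and feel the carrier gently through the close gap between the blocks, which were clamped by hand and stand a little off to one side. Then lay the carrier down lengthways in the middle of the grey felt mat and let go of it.

Things in the scene. Friction and masses are not known exactly. Their poses are not given: they have to be found in the camera images.
- gluing_board: flat brown wooden gluing board, 430 x 220 x 12 mm, fixed to the bench. Origin on its underside, below the middle of the stop track; x along the 430 mm length (it reaches from x = -240 to +190 mm), z up, top face at z = 12 mm. The stack stands on its +x part; the carrier is drawn out towards -x, over the free part
- stop_rail: aluminium track let in flush across the gluing board along y. Origin: its middle, at the board's top face; axes parallel to the board's. On it stand two smooth brass stop blocks, 14 x 14 x 26 mm high, 115 mm clear between them, clamped by hand as a pair, off the middle: the middle of the gap is 4 to 15 mm from this origin along the track, to a side and by an amount not measured. They do not yield
- carrier: slippery plywood carrier, 6 mm thick, 0.14 kg, flat on the gluing board under the panel. Origin on its underside below the middle of its grip; x from grip to tail, z up. Tongue 34 mm wide from x = -25 to 75 mm, then square shoulders: from x = 75 to the tail at x = 210 it is 112 mm wide. Starts up to 2 degrees askew, shoulders 4 to 12 mm short of the stop blocks
- carrier_handle (a point): on the carrier's dark wooden grip block, 24 mm above the carrier's underside, a good height to take it. The block is 40 mm long (carrier x), 24 mm wide (carrier y), and stands from 6 to 34 mm above the underside; the tongue runs between the stop blocks to it
- carrier_mid (a point): middle of the carrier's 235 mm length, on its underside (92.5 mm from its origin along its x). The 112 mm wide part has 1.5 mm to spare on each side between the stop blocks. Drawing takes 4 to 22 N by friction alone, most once the panel is held back; a shoulder that meets a block adds to that at once and twists the carrier towards that block
- panel: little painted wooden panel, 120 mm (its x) x 160 mm (y) x 10 mm, painted face up, about 0.16 kg; origin in the middle of its underside. It lies on the carrier with its near edge 20 to 35 mm behind the stop blocks' faces and rides along with the carrier until it meets both blocks, which hold it back. When the carrier is out, it lies on the gluing board
- press_plate: clear press plate on grey felt, 90 (x) x 110 (y) x 10 mm, 0.1 kg, lying on the panel; origin in the middle of its underside
- steel_weight: steel block 56 (x) x 70 (y) x 24 mm, about 0.4 to 0.8 kg, on the press plate; origin in the middle of its underside
- brass_weight: upright brass cylinder weight with a small knob, 32 mm diameter, 52 mm high, about 0.25 kg, standing on the steel block; origin in the middle of its underside
- felt_mat: grey felt mat 280 (x) x 170 (y) x 3 mm, fixed flat on the bench; origin in the middle of its underside, the top face is 3 mm above it
- varnish_jar: bystander: amber jar, 54 mm diameter, 75 mm high; origin in the middle of its underside
- water_pot: bystander: white plastic pot, 74 mm diameter, 85 mm high; origin in the middle of its underside
- retouch_brush: bystander: slender red-handled brush lying on the bench, 190 mm long (x), 7 mm thick; origin below its middle

How it is judged:
By the outcome, as a careful person would: the job done as asked, in the order asked, and still so for the second after the job is handed in, with the robot touching nothing.
It also fails if it takes over 72 s, if anything falls off the work surface, if the arm or the gripper's body presses on something with over 40 N, if the wrist force passes 120 N, or if a joint passes its speed limit or range.

## Working session

There is one attempt and no reset: what is moved stays moved. The work goes in short steps, each a Python script; the robot and the scene stay as the last script left them, time stands still between calls to the robot, and variables do not carry over. Pictures are saved under pics/ and viewed, and the job is handed in when it is done.

```bash
mkdir -p pics; ls; python3 - <<'E'
from rig import manip
import cv2,numpy as np
for n in ["scene","top","wrist"]:
    c=manip.camera(n)
    cv2.imwrite(f"pics/{n}0.png",c["image"][:,:,::-1])
    print(n,c["fx"],c["fy"],c["cx"],c["cy"],c["k1"]); print(np.round(c.get("cam_to_world",c.get("mount")),4).tolist())
print(manip.get_time(),manip.get_position(),manip.get_ee_rot(),manip.get_width(),manip.get_contact_force())
E
```

```text
pics
scene 367.69950376079163 367.69950376079163 256.81818784234025 193.2978192011039 0.03753426305710678
[[0.6025, 0.4423, -0.6644, 1.207], [0.7977, -0.3074, 0.5188, -0.4389], [0.0252, -0.8426, -0.538, 0.5855], [0.0, 0.0, 0.0, 1.0]]
top 354.84797812345505 354.84797812345505 254.1580229825555 190.02664400000936 0.0036546119455088065
[[-0.0209, -0.9968, 0.077, 0.4952], [-0.9991, 0.018, -0.0379, 0.0599], [0.0364, -0.0777, -0.9963, 0.9583], [0.0, 0.0, 0.0, 1.0]]
wrist 295.0791964299762 295.0791964299762 263.78263077352966 189.96204932847817 -0.013475735100916934
[[-0.0001, -0.3193, 0.9476, -0.1194], [1.0, 0.0004, 0.0003, 0.0006], [-0.0005, 0.9476, 0.3193, -0.0826], [0.0, 0.0, 0.0, 1.0]]
0.15 [ 0.23968651 -0.57679142  0.25271317] [ 2.00559536  0.40129358 -2.00600514] 0.0853081253572367 [0.28697761 0.27341657 0.15903134]
```

View pics/scene0.png

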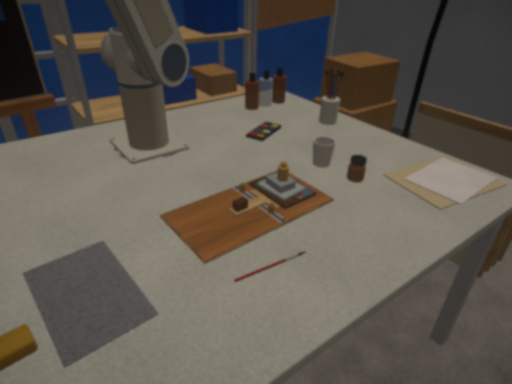

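View pics/top0.png

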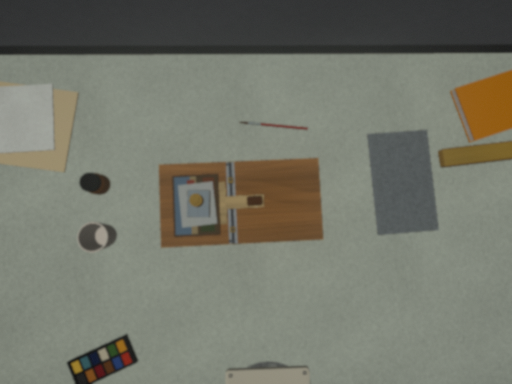

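View pics/wrist0.png

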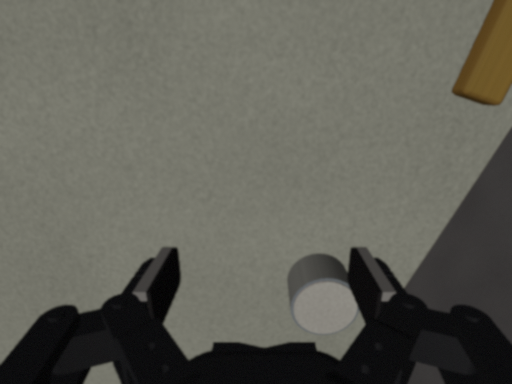

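```bash
python3 - <<'E'
import cv2
a=cv2.imread("pics/top0.png")
c=a[90:250,170:370]
cv2.imwrite("pics/top0c.png",cv2.resize(c,None,fx=4,fy=4*0.9375,interpolation=cv2.INTER_CUBIC)[:600])
E
```

```text
(no output)
```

View pics/top0c.png

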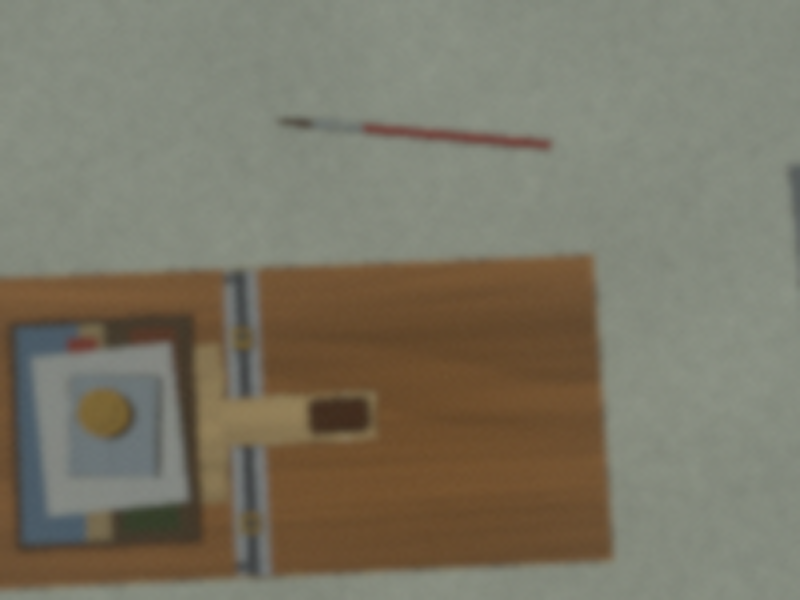

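```bash
cat > h.py <<'E'
from rig import manip
import cv2,numpy as np
from scipy.spatial.transform import Rotation as R
def cam(n,save=None):
    p,o=manip.get_position(),manip.get_ee_rot()
    c=manip.camera(n)
    if n=="wrist":
        T=np.eye(4);T[:3,:3]=R.from_rotvec(o).as_matrix();T[:3,3]=p
        c["cam_to_world"]=T@c["mount"]
    if save:
        cv2.imwrite(f"pics/{save}.png",c["image"][:,:,::-1])
        np.savez(f"pics/{save}.npz",**{k:v for k,v in c.items()})
    return c
def load(s): 
    d=np.load(f"pics/{s}.npz"); return {k:d[k] for k in d}
def px2w(c,u,v,z):
    xd=np.array([(u-c["cx"])/c["fx"],(v-c["cy"])/c["fy"]]);x=xd.copy()
    for _ in range(20): x=xd/(1+c["k1"]*(x@x))
    M=c["cam_to_world"];d=M[:3,:3]@np.array([x[0],x[1],1]);o=M[:3,3]
    return o+d*(z-o[2])/d[2]
def w2px(c,P):
    M=c["cam_to_world"];q=M[:3,:3].T@(np.asarray(P)-M[:3,3]);x=q[:2]/q[2]
    x=x*(1+c["k1"]*(x@x));return np.array([x[0]*c["fx"]+c["cx"],x[1]*c["fy"]+c["cy"]])
E
python3 - <<'E'
from h import *
c=cam("top","top1")
for n,u,v,z in [("b ul",159.5,164,.012),("b ur",319,158,.012),("b lr",323,239,.012),("b ll",160,247,.012),("grip",255,201,.034),("mat",368,133,.003),("mat",427,130,.003),("mat",438,230,.003),("mat",378,234.5,.003),("jar",95,183,.075),("pot",94,236,.085),("br",240,123,.0),("br",308,128,0)]:
    print(n,np.round(px2w(c,u,v,z),4))
c=cam("wrist","wr1")
print(px2w(c,325,305,0),px2w(c,325,260,0),px2w(c,485,85,0))
E
```

```text
b ul [0.6425 0.2748 0.012 ]
b ur [ 0.6523 -0.154   0.012 ]
b lr [ 0.4341 -0.1571  0.012 ]
b ll [0.4233 0.2736 0.012 ]
grip [0.5379 0.0231 0.034 ]
mat [ 0.7216 -0.2951  0.003 ]
mat [ 0.728  -0.4618  0.003 ]
mat [ 0.4507 -0.4758  0.003 ]
mat [ 0.4422 -0.3096  0.003 ]
jar [0.5879 0.4177 0.075 ]
pot [0.4588 0.4142 0.085 ]
br [0.7546 0.0584 0.    ]
br [ 0.7385 -0.129   0.    ]
[ 0.06426002 -0.75217651  0.        ] [ 0.1355641  -0.71666203  0.        ] [ 0.42468378 -0.78732006  0.        ]
```

```bash
cat >> h.py <<'E'
def down(zdir):  # zdir: world angle (rad) of tool z, tool x straight down
    z=np.array([np.cos(zdir),np.sin(zdir),0]);x=np.array([0,0,-1.]);y=np.cross(z,x)
    return R.from_matrix(np.c_[x,y,z]).as_rotvec()
E
python3 - <<'E'
from h import *
print(np.round(R.from_rotvec(manip.get_ee_rot()).as_matrix(),2).tolist())
for a in [-88.7,91.3]:
    for p in [(0.54,0.023,0.2),(0.54,0.023,0.04),(.54,-.19,.04)]: print(a,p,np.round(manip.solve_ik(np.array(p),down(np.radians(a))),2))
for a in [-178,2]:
    for p in [(0.5,-.385,.03),(0.67,-.385,0.03)]: 
        q=manip.solve_ik(np.array(p),down(np.radians(a)));print(a,p,q if q is None else np.round(q,2))
E
```

```text
[[-0.0, 0.38, -0.92], [0.0, -0.92, -0.38], [-1.0, -0.0, -0.0]]
-88.7 (0.54, 0.023, 0.2) [ 0.02  0.37  1.86  0.    0.91 -0.  ]
-88.7 (0.54, 0.023, 0.04) [ 0.02  0.64  1.91  0.    0.59 -0.  ]
-88.7 (0.54, -0.19, 0.04) [-0.36  0.66  1.84  0.    0.63 -0.38]Traceback (most recent call last):
  File "<stdin>", line 4, in <module>
    return _wrapfunc(a, 'round', decimals=decimals, out=out)
    return _wrapit(obj, method, *args, **kwds)
    result = getattr(arr, method)(*args, **kwds)
TypeError: unsupported operand type(s) for *: 'NoneType' and 'float'
```

```bash
python3 - <<'E'
from h import *
for a in [-178,2]:
    for p in [(0.5,-.385,.03),(0.67,-.385,0.03)]: 
        q=manip.solve_ik(np.array(p),down(np.radians(a)));print(a,p,q if q is None else np.round(q,2))
manip.move_to(np.array([.54,.023,.20]),down(np.radians(-88.7)))
cam("wrist","wr2"); print(manip.get_time(),manip.get_position())
im=cv2.imread("pics/wr2.png");cv2.imwrite("pics/wr2b.png",cv2.resize(im,None,fx=1.56,fy=1.56,interpolation=cv2.INTER_CUBIC))
E
```

```text
-178 (0.5, -0.385, 0.03) [-0.68  0.74  1.71 -0.    0.7   0.86]
-178 (0.67, -0.385, 0.03) [-0.54  0.89  1.34 -0.    0.91  1.  ]
2 (0.5, -0.385, 0.03) [-0.68  0.74  1.71 -0.    0.7  -2.28]
2 (0.67, -0.385, 0.03) [-0.54  0.89  1.34 -0.    0.91 -2.14]
2.6917 [0.54017544 0.02222946 0.20008304]
```

View pics/wr2b.png

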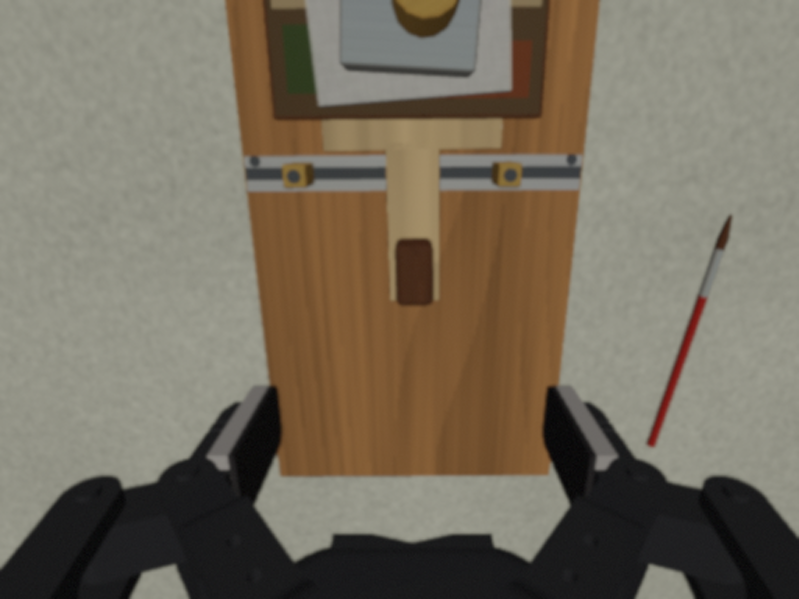

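```bash
python3 - <<'E'
import cv2
im=cv2.imread("pics/wr2.png")
cv2.imwrite("pics/wr2c.png",cv2.resize(im[68:202,168:348],None,fx=4.4,fy=4.4,interpolation=cv2.INTER_CUBIC))
E
```

```text
(no output)
```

View pics/wr2c.png

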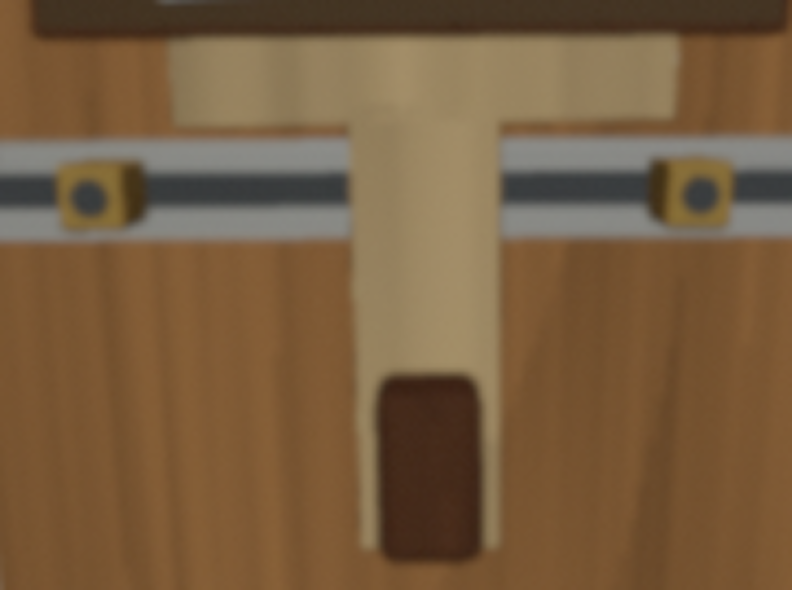

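```bash
python3 - <<'E'
from h import *
c=load("wr2")
def P(x,y,z): return px2w(c,168+(x+.5)/4.4-.5,68+(y+.5)/4.4-.5,z)
pts={}
for n,x,y,z in [("Lin_b",126,229,.038),("Lin_t",123,162,.038),("Lo_b",62,231,.038),("Lo_t",57,165,.038),("Rin_b",667,226,.038),("Rin_t",670,160,.038),("Ro_b",731,225,.038),("Ro_t",733,160,.038),
 ("Lfoot",146,219,.012),("Rfoot",650,217,.012),
 ("shL",175,125,.018),("shR",675,119,.018),("shLt",170,40,.018),("shRt",679,40,.018),("tongLt",351,135,.018),("tongLb",362,548,.018),("tongRt",500,135,.018),("tongRb",498,548,.018),
 ("gTL",379,380,.046),("gTR",477,380,.046),("gBL",381,555,.046),("gBR",480,555,.046),("panL",35,36,.018),("panR",785,27,.018),
 ("railL",0,140,.012),("railR",791,137,.012),("railLb",0,239,.012),("railRb",791,237,.012)]:
    print(n,np.round(P(x,y,z)*1000,1)[:2])
for n,u,v in [("bL",228/1.5625,0),("bR",600/1.5625,0),("bLb",281/1.5625,475/1.5625),("bRb",549/1.5625,474/1.5625),("railL1",245.5/1.5625,173/1.5625),("railR1",581.5/1.5625,173/1.5625)]: print(n,np.round(px2w(c,u,v,.012)*1000,1))
E
```

```text
Lin_b [476.6  77. ]
Lin_t [476.7  90.7]
Lo_b [463.   76.3]
Lo_t [462.8  89.8]
Rin_b [591.3  80.1]
Rin_t [590.8  93.6]
Ro_b [604.8  80.7]
Ro_t [603.9  93.9]
Lfoot [475.6  76.9]
Rfoot [592.   79.9]
shL [484.2  97.9]
shR [594.9 101.6]
shLt [483.7 115.5]
shRt [594.4 118. ]
tongLt [523.2  96.6]
tongLb [ 5.263e+02 -4.000e-01]
tongRt [556.3  97.3]
tongRb [5.597e+02 3.000e-01]
gTL [530.9  47.3]
gTR [551.8  47.8]
gBL [531.8   7.8]
gBR [553.9   8.2]
panL [454.4 115.8]
panR [617.2 121.2]
railL [443.2  93.7]
railR [622.6  98.3]
railLb [441.4  71.6]
railRb [625.1  76.1]
bL [430.2 180.3  12. ]
bR [646.6 185.1  12. ]
bLb [ 438.2 -154.6   12. ]
bRb [ 655.7 -148.8   12. ]
railL1 [431.7  82.6  12. ]
railR1 [649.   87.4  12. ]
```

```bash
python3 - <<'E'
from h import *
o=down(np.radians(-88.1))
manip.command_gripper(.055)
manip.move_to(np.array([.5421,.025,.11]),o)
manip.servo_line(np.array([.5421,.025,.043]),o,rate=.08)
print(manip.get_time(),manip.get_contact_force())
cam("wrist","wr3")
manip.command_gripper(.0,60)
print(manip.get_time(),manip.get_width(),manip.get_contact_force(),manip.get_torque(),manip.get_position())
cam("wrist","wr4")
for s in ["wr3","wr4"]:
    im=cv2.imread(f"pics/{s}.png");cv2.imwrite(f"pics/{s}b.png",cv2.resize(im,None,fx=1.5625,fy=1.5625,interpolation=cv2.INTER_CUBIC))
E
```

```text
4.5333 [ 0.88970561 -0.03048871 -0.00210527]
4.9667 0.022510385705944637 [ 0.10136285 -0.91023735  6.42969203] [-0.00329678  0.27425147  0.34160544] [0.54238938 0.02500939 0.04364961]
```

View pics/wr4b.png

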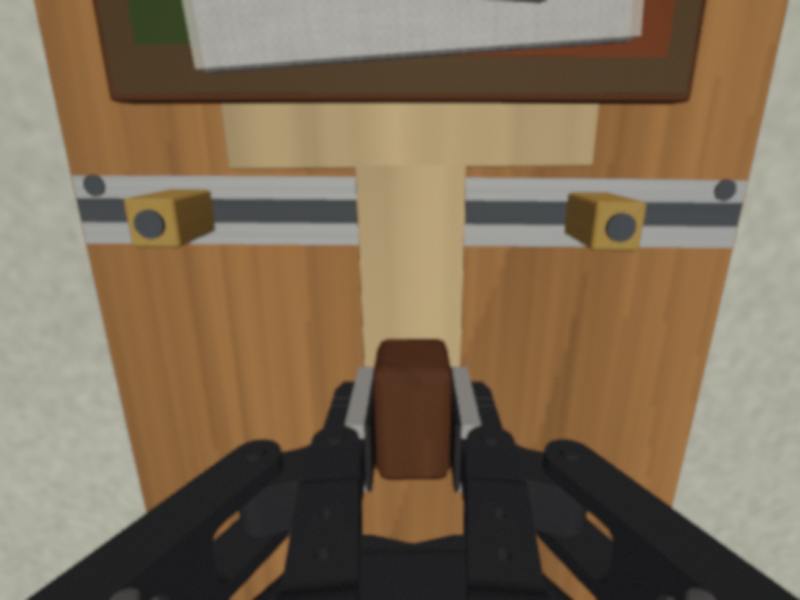

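```bash
python3 - <<'E'
import cv2
im=cv2.imread("pics/wr4.png")
cv2.imwrite("pics/wr4l.png",cv2.resize(im[55:165,70:260],None,fx=4.2,fy=4.2,interpolation=cv2.INTER_CUBIC))
cv2.imwrite("pics/wr4r.png",cv2.resize(im[55:165,290:480],None,fx=4.2,fy=4.2,interpolation=cv2.INTER_CUBIC))
E
```

```text
(no output)
```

View pics/wr4l.png

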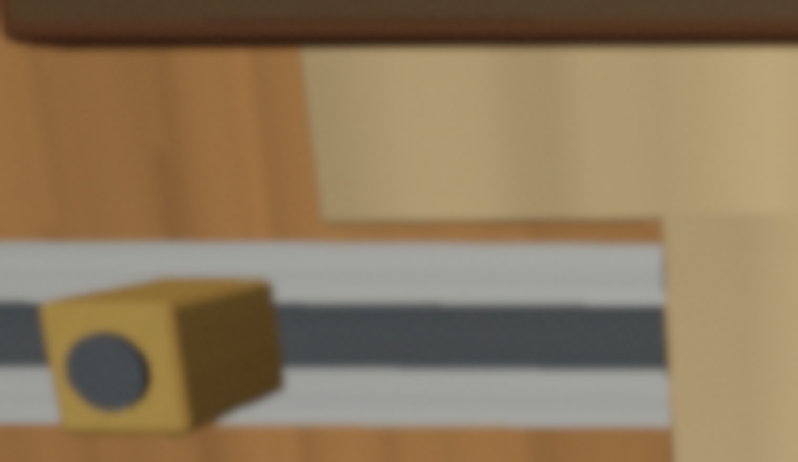

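View pics/wr4r.png

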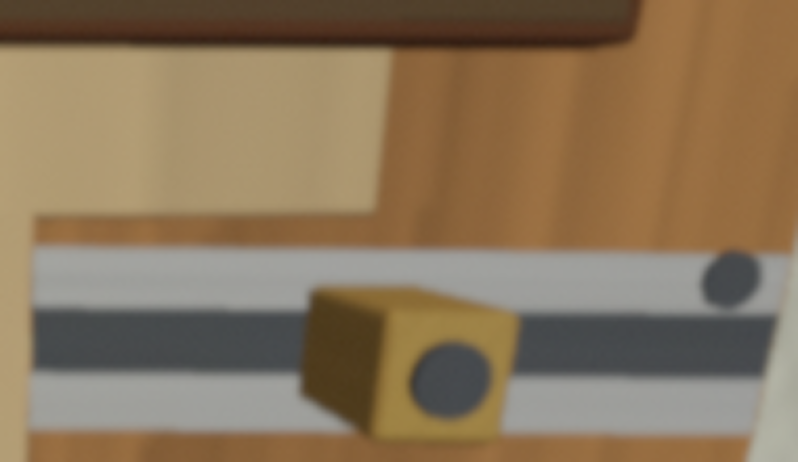

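```bash
python3 - <<'E'
from h import *
c=load("wr4")
s=4.2
def P(side,x,y,z): 
    u0=70 if side=="l" else 290
    return px2w(c,u0+(x+.5)/s-.5,55+(y+.5)/s-.5,z)
for n,a in {"L inner top b":("l",175,305,.038),"L inner top f":("l",190,430,.038),"L foot f":("l",283,383,.012),"L foot b":("l",270,285,.012),
"R in top b":("r",387,311,.038),"R in top f":("r",372,438,.038),"R foot f":("r",301,394,.012),"R foot b":("r",312,290,.012),
"shL":("l",322,220,.018),"shL2":("l",305,60,.018),"shR":("r",375,213,.018),"shR2":("r",390,60,.018),"tL":("l",663,235,.018),"tR":("r",33,230,.018),"panL":("l",8,38,.018),"panR":("r",632,43,.018)}.items(): print(n,np.round(P(*a)*1000,1)[:2])
for n,u,v in [("tLb",366,340),("tRb",460,340)]: print(n,np.round(px2w(c,u/1.5625,v/1.5625,.018)*1000,1))
E
```

```text
L inner top b [476.9  90.1]
L inner top f [476.8  77.4]
L foot f [475.8  77.6]
L foot b [475.5  89.4]
R in top b [590.1  93.4]
R in top f [590.6  80.5]
R foot f [591.5  80.2]
R foot b [591.1  92.8]
shL [484.7  97.5]
shL2 [484.3 114.4]
shR [595.  102.1]
shR2 [594.1 118.2]
tL [523.2  97.1]
tR [556.5  98.8]
panL [452.1 115.7]
panR [620.3 120.9]
tLb [526.6  41.7  18. ]
tRb [558.8  42.8  18. ]
```

```bash
cat >> h.py <<'E'
def st(tag=""):
    p=manip.get_position();f=manip.get_contact_force();t=manip.get_torque()
    m=R.from_rotvec(manip.get_ee_rot()).as_matrix()
    print(tag,"t%.1f"%manip.get_time(),"p",np.round(p*1000,1),"yawz %.2f"%np.degrees(np.arctan2(m[1,2],m[0,2])),"F",np.round(f,1),"T",np.round(t,2),flush=True)
E
python3 - <<'E'
from h import *
p0=np.array([.5421,.025,.043]);p1=np.array([.5348,.0248,.0435])
for k in range(1,5):
    a=k/4
    manip.servo_line(p0+(p1-p0)*a,down(np.radians(-88.1-.5*a)),rate=.02); st()
cam("wrist","wr5")
im=cv2.imread("pics/wr5.png")
cv2.imwrite("pics/wr5l.png",cv2.resize(im[55:165,70:260],None,fx=4.2,fy=4.2,interpolation=cv2.INTER_CUBIC))
cv2.imwrite("pics/wr5r.png",cv2.resize(im[55:165,290:480],None,fx=4.2,fy=4.2,interpolation=cv2.INTER_CUBIC))
E
```

```text
t5.3 p [540.9  25.   43.6] yawz -88.26 F [ 0.6 -0.4  6.4] T [-0.03 -0.   -0.15]
 t5.5 p [539.2  24.9  43.6] yawz -88.40 F [2.7 0.2 5.2] T [-0.02 -0.3  -0.47]
 t5.8 p [537.2  24.9  43.6] yawz -88.50 F [ 4.8 -0.8  5.3] T [-0.   -0.65 -0.57]
 t6.0 p [535.1  24.8  43.7] yawz -88.61 F [ 3.4 -0.7  4.3] T [-0.06 -0.71 -0.56]
```

View pics/wr5l.png

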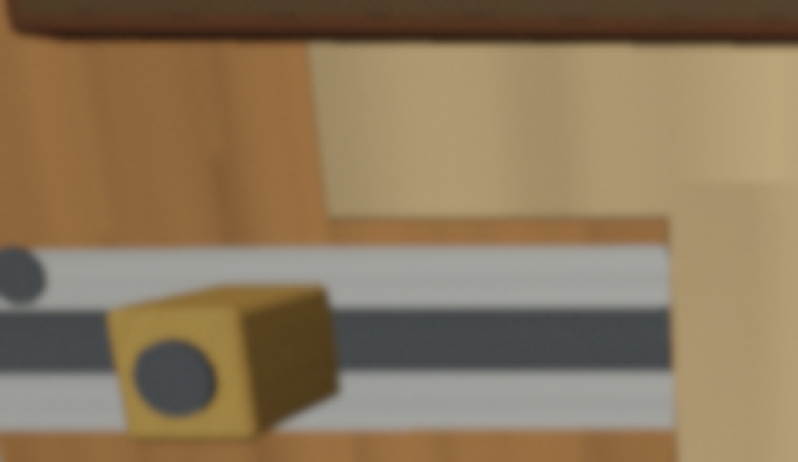

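View pics/wr5r.png

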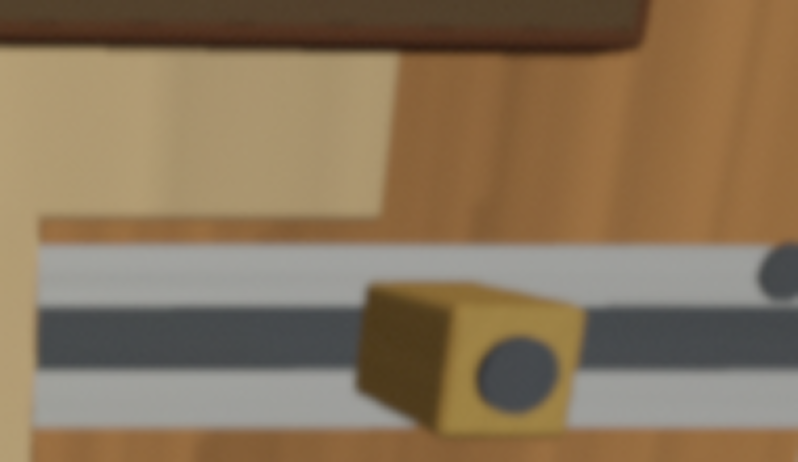

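```bash
cat >> h.py <<'E'
def meas(name,D,s=4.2,us=(70,290),v0=55):
    c=load(name);r={}
    for n,(sd,x,y,z) in D.items():
        u0=us[0] if sd=="l" else us[1]
        r[n]=px2w(c,u0+(x+.5)/s-.5,v0+(y+.5)/s-.5,z)[:2]*1000
        print(n,np.round(r[n],1))
    return r
E
python3 - <<'E'
from h import *
r=meas("wr5",{"Ltb":("l",240,310,.038),"Ltf":("l",258,437,.038),"Lff":("l",340,388,.012),"Lfb":("l",326,290,.012),
"Rtb":("r",452,307,.038),"Rtf":("r",437,436,.038),"Rff":("r",357,390,.012),"Rfb":("r",368,285,.012),
"shL":("l",328,217,.018),"shL2":("l",308,45,.018),"shR":("r",380,216,.018),"shR2":("r",398,55,.018)})
print((r["Ltb"]+r["Rtb"]+r["Ltf"]+r["Rtf"])/4,(r["Lff"]+r["Lfb"]+r["Rff"]+r["Rfb"])/4,(r["shL"]+r["shR"])/2)
for a,b in [("shL","shR"),("Lff","Rff"),("Lfb","Rfb"),("Ltb","Rtb"),("Ltf","Rtf")]:
    d=r[b]-r[a];print(a,np.degrees(np.arctan2(d[1],d[0])))
E
```

```text
Ltb [476.6  90.2]
Ltf [476.9  77.3]
Lff [476.   77.6]
Lfb [475.4  89.4]
Rtb [589.9  93.3]
Rtf [590.6  80.2]
Rff [591.6  80.2]
Rfb [591.1  92.9]
shL [478.8  98.2]
shL2 [478.3 116.2]
shR [589.1 101.1]
shR2 [588.5 118. ]
[533.50874049  85.24346346] [533.51871358  85.01379092] [533.91112693  99.64036339]
shL 1.478544149982115
Lff 1.2938969031248755
Lfb 1.7092508440922225
Ltb 1.5667790261814465
Ltf 1.4682511045943005
```

```bash
cat >> h.py <<'E'
O=down(np.radians(-88.55)); PD=np.array([np.cos(np.radians(-88.55)),np.sin(np.radians(-88.55)),0]); LD=np.array([-PD[1],PD[0],0]) # LD ~ +x world
G0=np.array([.5342,.0248,.0435])
def pull(d0,d1,step,rate,lat=0.,fj=8,fx=9,every=1,zup=0.):
    d=d0;prev=None;i=0
    while d<d1-1e-9:
        d=min(d+step,d1)
        manip.servo_line(G0+PD*d+LD*lat+np.array([0,0,zup]),O,rate=rate)
        f=manip.get_contact_force();i+=1
        if i%every==0: st("d%.1f"%(d*1000))
        fp=f@PD;fl=f@LD
        if (prev is not None and abs(fp-prev)>fj) or abs(fl)>fx:
            st("STOP d%.1f fp%.1f fl%.1f"%(d*1000,fp,fl));break
        prev=fp
    return d
E
python3 - <<'E'
from h import *
manip.servo_line(G0,O,rate=.01);st()
pull(0,.006,.0015,.01)
cam("wrist","wr6")
im=cv2.imread("pics/wr6.png")
cv2.imwrite("pics/wr6b.png",cv2.resize(im[45:175,90:440],None,fx=2.28,fy=2.28,interpolation=cv2.INTER_CUBIC))
E
```

```text
t6.3 p [534.6  24.8  43.6] yawz -88.56 F [ 5.2 -0.3  5.2] T [ 0.02 -0.8  -0.64]
d1.5 t6.6 p [534.2  23.7  43.7] yawz -88.53 F [4.4 2.5 6.4] T [ 0.45 -0.6  -0.4 ]
d3.0 t6.9 p [533.9  22.3  43.6] yawz -88.51 F [2.4 4.  7.6] T [ 0.65 -0.5  -0.3 ]
d4.5 t7.2 p [533.7  20.9  43.6] yawz -88.50 F [2.5 5.5 7.9] T [ 0.77 -0.45 -0.18]
d6.0 t7.5 p [533.6  19.5  43.6] yawz -88.49 F [1.2 5.7 9.3] T [ 0.83 -0.34 -0.13]
```

View pics/wr6b.png

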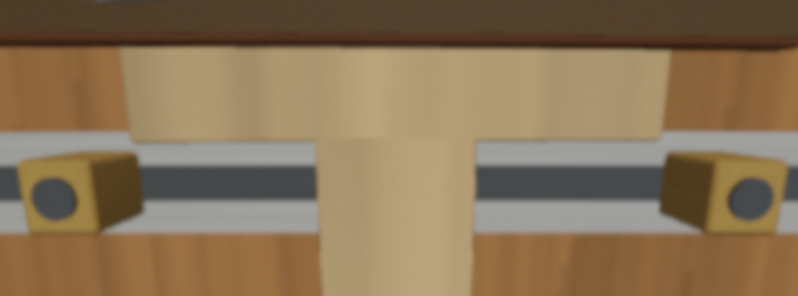

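```bash
python3 - <<'E'
from h import *
im=cv2.imread("pics/wr6.png")
a=cv2.resize(im[90:150,125:185],None,fx=6.5,fy=6.5,interpolation=cv2.INTER_CUBIC)
b=cv2.resize(im[90:150,350:410],None,fx=6.5,fy=6.5,interpolation=cv2.INTER_CUBIC)
cv2.imwrite("pics/wr6c.png",np.hstack([a,b]))
E
```

```text
(no output)
```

View pics/wr6c.png

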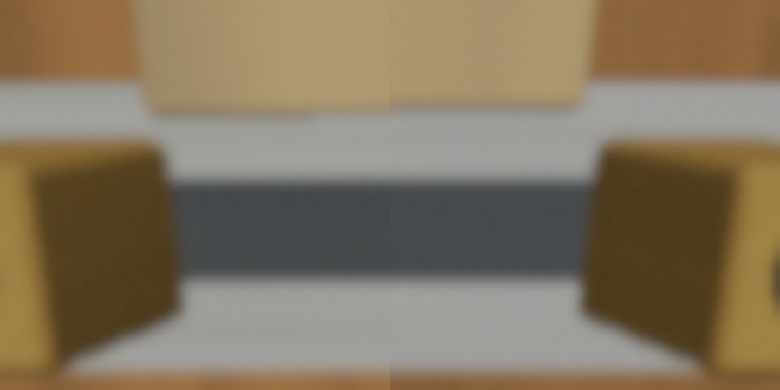

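```bash
python3 - <<'E'
from h import *
r=meas("wr6",{"shL":("l",148,110,.018),"shLu":("l",133,5,.018),"shR":("r",196,104,.018),"shRu":("r",207,5,.018),"Lfb":("l",164,148,.012),"Lff":("l",182,310,.012),"Rfb":("r",211,148,.012),"Rff":("r",193,310,.012)},6.5,(125,350),90)
print((r["Lfb"]+r["Lff"]+r["Rfb"]+r["Rff"])/4,(r["shL"]+r["shR"])/2)
E
```

```text
shL [476.9  92.7]
shLu [476.5 100. ]
shR [587.2  96.1]
shRu [586.9 103. ]
Lfb [475.6  89.6]
Lff [475.8  77.2]
Rfb [591.1  92.7]
Rff [591.5  80.4]
[533.49121078  84.96527743] [532.02066588  94.41434537]
```

```bash
cat >> h.py <<'E'
def pull2(d0,d1,step,rate,lat,ref,fj=8,fx=9,every=1,gain=.5,pos=None):
    "ref: point (m) on the wanted line of actual TCP; lateral error fed back"
    d=d0;prev=None;i=0
    while d<d1-1e-9:
        d=min(d+step,d1)
        manip.servo_line(G0+PD*d+LD*lat,O,rate=rate)
        f=manip.get_contact_force();e=float((manip.get_position()-ref)@LD);i+=1
        fp=f@PD;fl=f@LD
        if i%every==0: st("d%.1f lat%.2f e%.2f"%(d*1000,lat*1000,e*1000))
        if (prev is not None and abs(fp)-abs(prev)>fj) or abs(fl)>fx:
            st("STOP d%.1f fp%.1f fl%.1f"%(d*1000,fp,fl));break
        lat-=gain*e
        prev=fp
    return d,lat
E
python3 - <<'E'
from h import *
lat=.0012
ref=np.array([.5348,.0195,.0435])
for k in range(3):
    manip.servo_line(G0+PD*.006+LD*lat,O,rate=.01)
    e=float((manip.get_position()-ref)@LD);st("lat%.2f e%.2f"%(lat*1000,e*1000)); lat-=.7*e
cam("wrist","wr7")
im=cv2.imread("pics/wr7.png")
a=cv2.resize(im[90:150,125:185],None,fx=6.5,fy=6.5,interpolation=cv2.INTER_CUBIC)
b=cv2.resize(im[90:150,350:410],None,fx=6.5,fy=6.5,interpolation=cv2.INTER_CUBIC)
cv2.imwrite("pics/wr7c.png",np.hstack([a,b]))
E
```

```text
lat1.20 e-0.96 t7.8 p [533.8  19.5  43.6] yawz -88.46 F [-3.3  4.5 12.2] T [ 0.73 -0.03 -0.01]
lat1.88 e-0.84 t8.1 p [534.   19.4  43.6] yawz -88.45 F [-4.5  4.9 13.7] T [0.68 0.14 0.05]
lat2.47 e-0.66 t8.3 p [534.1  19.4  43.6] yawz -88.44 F [-5.6  4.5 15.6] T [0.59 0.26 0.15]
```

View pics/wr7c.png

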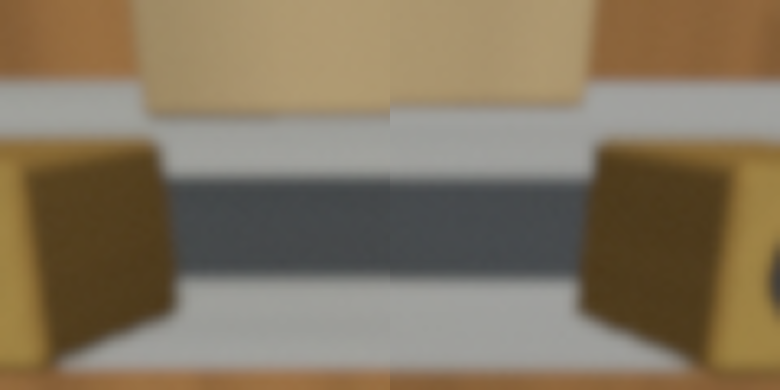

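```bash
python3 - <<'E'
from h import *
lat=.0029
ref=np.array([.5348,.0195,.0435])
G=G0+np.array([0,0,.0008])
for k in range(6):
    manip.servo_line(G+PD*(.006+.0002*k)+LD*lat,O,rate=.01)
    e=float((manip.get_position()-ref)@LD);st("lat%.2f e%.2f"%(lat*1000,e*1000))
    if abs(e)<.0002: break
    lat-=.6*e
cam("wrist","wr8")
im=cv2.imread("pics/wr8.png")
a=cv2.resize(im[90:150,125:185],None,fx=6.5,fy=6.5,interpolation=cv2.INTER_CUBIC)
b=cv2.resize(im[90:150,350:410],None,fx=6.5,fy=6.5,interpolation=cv2.INTER_CUBIC)
cv2.imwrite("pics/wr8c.png",np.hstack([a,b]))
E
```

```text
lat2.90 e-0.10 t8.6 p [534.7  19.1  43.6] yawz -88.45 F [-5.6  2.6  5.9] T [0.51 0.2  0.37]
```

View pics/wr8c.png

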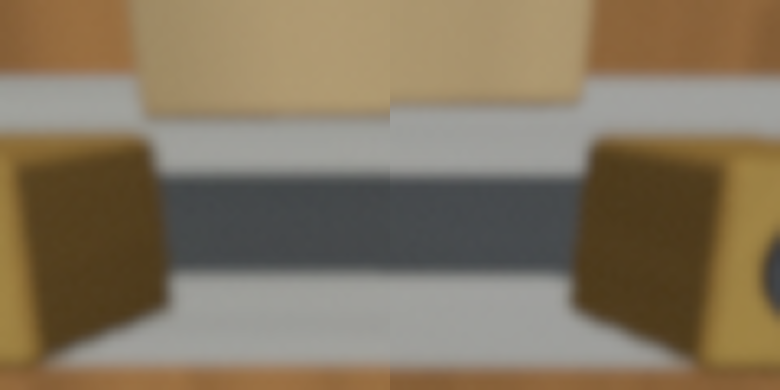

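```bash
python3 - <<'E'
from h import *
r=meas("wr8",{"shL":("l",145,113,.018),"shLu":("l",131,5,.018),"shR":("r",194,103,.018),"shRu":("r",205,5,.018),"Lfb":("l",153,143,.012),"Lff":("l",170,303,.012),"Rfb":("r",203,143,.012),"Rff":("r",183,303,.012)},6.5,(125,350),90)
print((r["Lfb"]+r["Lff"]+r["Rfb"]+r["Rff"])/4,(r["shL"]+r["shR"])/2)
d=r["shR"]-r["shL"];print(np.degrees(np.arctan2(d[1],d[0])))
d=r["Rfb"]-r["Lfb"];print(np.degrees(np.arctan2(d[1],d[0])))
E
```

```text
shL [477.5  92. ]
shLu [477.2  99.5]
shR [587.8  95.8]
shRu [587.6 102.6]
Lfb [475.6  89.4]
Lff [475.8  77.2]
Rfb [591.2  92.7]
Rff [591.5  80.5]
[533.52254951  84.97278588] [532.68501696  93.91092748]
1.9620171862947158
1.6031287091215318
```

```bash
cat >> h.py <<'E'
O=down(np.radians(-88.95)); G0=G0+np.array([0,0,.0008])
E
python3 - <<'E'
from h import *
ref=np.array([.5349,.0195,.0435])
lat=.003
manip.servo_line(G0+PD*.0062+LD*lat,O,rate=.01);st()
d,lat=pull2(.0062,.0082,.0005,.01,lat,ref,fj=6,fx=9,gain=.3)
print(d,lat)
cam("wrist","wr9")
im=cv2.imread("pics/wr9.png")
a=cv2.resize(im[90:150,125:185],None,fx=6.5,fy=6.5,interpolation=cv2.INTER_CUBIC)
b=cv2.resize(im[90:150,350:410],None,fx=6.5,fy=6.5,interpolation=cv2.INTER_CUBIC)
cv2.imwrite("pics/wr9c.png",np.hstack([a,b]))
E
```

```text
t8.9 p [534.9  18.8  43.7] yawz -88.82 F [-4.5  3.2  6.9] T [0.42 0.24 0.48]
d6.7 lat3.00 e0.13 t9.2 p [535.1  18.5  43.7] yawz -88.84 F [-4.8  3.7  5.8] T [0.59 0.14 0.47]
d7.2 lat2.96 e0.28 t9.4 p [535.2  18.   43.6] yawz -88.84 F [-4.   4.2  5.3] T [0.6  0.06 0.33]
d7.7 lat2.88 e0.39 t9.7 p [535.3  17.6  43.7] yawz -88.86 F [-3.   4.7  3.9] T [0.69 0.01 0.31]
d8.2 lat2.76 e0.62 t9.9 p [535.6  16.9  43.7] yawz -88.89 F [-3.2  3.2  1.8] T [0.51 0.12 0.25]
0.0082 0.002574030930747232
```

View pics/wr9c.png

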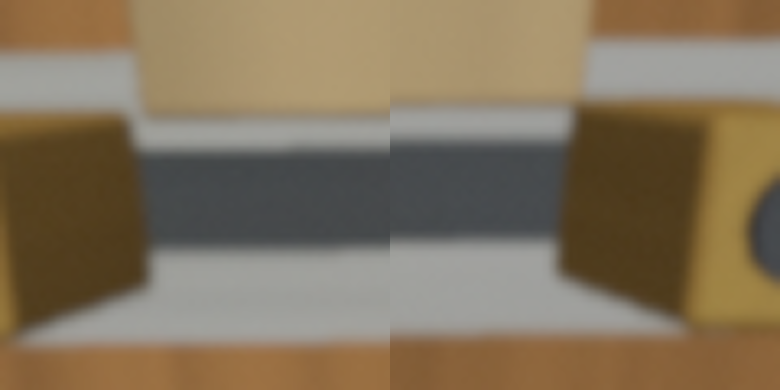

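```bash
python3 - <<'E'
from h import *
r=meas("wr9",{"shL":("l",147,112,.018),"shLu":("l",133,5,.018),"shR":("r",192,102,.018),"shRu":("r",204,5,.018),"Lfb":("l",130,118,.012),"Lff":("l",150,283,.012),"Rfb":("r",187,108,.012),"Rff":("r",169,270,.012)},6.5,(125,350),90)
print((r["Lfb"]+r["Lff"]+r["Rfb"]+r["Rff"])/4,(r["shL"]+r["shR"])/2)
d=r["shR"]-r["shL"];print(np.degrees(np.arctan2(d[1],d[0])))
d=r["Rfb"]-r["Lfb"];print(np.degrees(np.arctan2(d[1],d[0])))
E
```

```text
shL [479.2  90.4]
shLu [478.9  97.8]
shR [589.2  93.3]
shRu [589.2 100. ]
Lfb [475.5  89.5]
Lff [475.8  77.1]
Rfb [591.2  92.6]
Rff [591.5  80.4]
[533.49081378  84.91070023] [534.21677182  91.81772537]
1.5180974819384576
1.5136492911371937
```

```bash
python3 - <<'E'
from h import *
ref=np.array([.53475,.0169,.0435])
lat=.0016
for k in range(6):
    manip.servo_line(G0+PD*(.0080)+LD*lat,O,rate=.01)
    e=float((manip.get_position()-ref)@LD);st("lat%.2f e%.2f"%(lat*1000,e*1000))
    if abs(e)<.00015: break
    lat-=.5*e
print(lat)
cam("wrist","wr10")
im=cv2.imread("pics/wr10.png")
a=cv2.resize(im[90:150,125:185],None,fx=6.5,fy=6.5,interpolation=cv2.INTER_CUBIC)
b=cv2.resize(im[90:150,350:410],None,fx=6.5,fy=6.5,interpolation=cv2.INTER_CUBIC)
cv2.imwrite("pics/wr10c.png",np.hstack([a,b]))
E
```

```text
lat1.60 e0.68 t10.2 p [535.4  16.7  43.8] yawz -88.95 F [-0.9  1.4 -4.2] T [0.13 0.08 0.21]
lat1.26 e0.67 t10.5 p [535.4  16.7  44.1] yawz -88.95 F [-0.7  1.2 -5.6] T [0.02 0.09 0.18]
lat0.93 e0.56 t10.8 p [535.3  16.7  44.3] yawz -88.95 F [-1.  -0.6 -5.3] T [-0.18  0.08  0.18]
lat0.65 e0.41 t11.0 p [535.2  16.7  44.3] yawz -88.95 F [-0.4 -1.  -4.8] T [-0.36 -0.01  0.01]
lat0.44 e0.29 t11.2 p [535.   16.7  44.4] yawz -88.96 F [ 0.8 -1.8 -5.7] T [-0.34 -0.04 -0.02]
lat0.30 e0.12 t11.5 p [534.9  16.8  44.4] yawz -88.96 F [-0.1 -1.4 -4.3] T [-0.4  -0.13 -0.08]
0.0002989412520617768
```

View pics/wr10c.png

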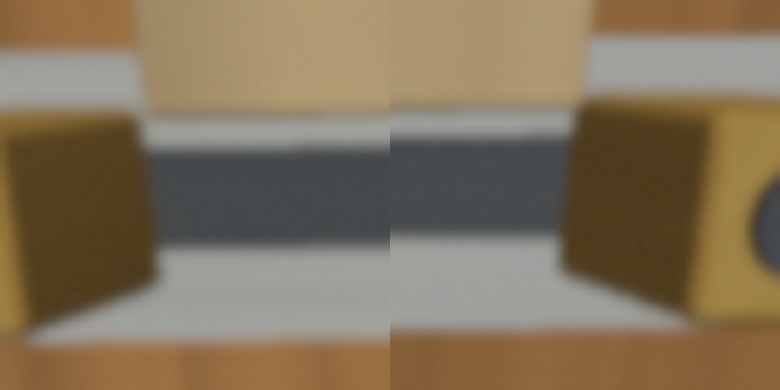

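```bash
python3 - <<'E'
from h import *
r=meas("wr10",{"shL":("l",150,110,.018),"shLu":("l",136,5,.018),"shR":("r",194,101,.018),"shRu":("r",205,5,.018),"Lfb":("l",139,117,.012),"Lff":("l",158,278,.012),"Rfb":("r",190,104,.012),"Rff":("r",173,267,.012)},6.5,(125,350),90)
print((r["Lfb"]+r["Lff"]+r["Rfb"]+r["Rff"])/4,(r["shL"]+r["shR"])/2)
d=r["shR"]-r["shL"];print(np.degrees(np.arctan2(d[1],d[0])))
d=r["Rfb"]-r["Lfb"];print(np.degrees(np.arctan2(d[1],d[0])))
E
```

```text
shL [478.7  90.4]
shLu [478.5  97.7]
shR [589.2  93.1]
shRu [589.1  99.8]
Lfb [475.5  89.5]
Lff [475.7  77.3]
Rfb [591.2  92.6]
Rff [591.6  80.3]
[533.51733433  84.94787048] [533.95460919  91.73817459]
1.400940100476265
1.5441170889005886
```

```bash
cat >> h.py <<'E'
O=down(np.radians(-88.8)); G0=np.array([.5342,.0248,.0437])
def crop(n):
    cam("wrist",n);im=cv2.imread(f"pics/{n}.png")
    f=lambda u:cv2.resize(im[90:150,u:u+60],None,fx=6.5,fy=6.5,interpolation=cv2.INTER_CUBIC)
    cv2.imwrite(f"pics/{n}c.png",np.hstack([f(125),f(350)]))
E
python3 - <<'E'
from h import *
for lat in [-.0003,-.0005,-.0005]:
    manip.servo_line(G0+PD*(.0080)+LD*lat,O,rate=.01);manip.hold(.15);st()
crop("wr11")
E
```

```text
t11.9 p [534.5  16.8  43.9] yawz -88.83 F [ 3.1 -1.6 -3.8] T [-0.3  -0.35 -0.37]
 t12.3 p [534.   16.9  43.7] yawz -88.81 F [ 3.1 -1.2 -3.7] T [-0.13 -0.44 -0.43]
 t12.8 p [534.   16.9  43.7] yawz -88.80 F [ 2.2 -0.3 -4.3] T [-0.05 -0.52 -0.46]
```

View pics/wr11c.png

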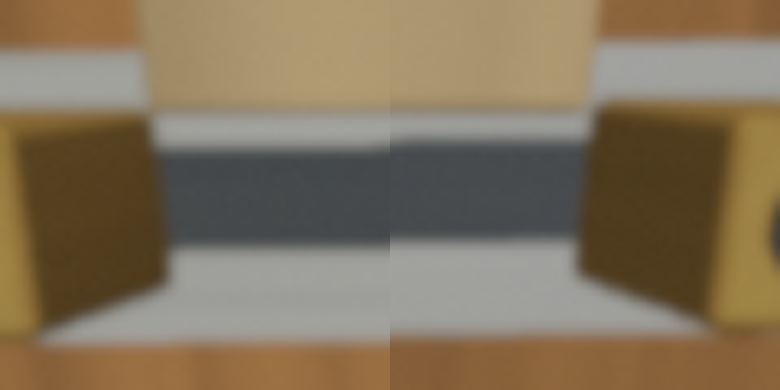

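```bash
python3 - <<'E'
from h import *
r=meas("wr11",{"shL":("l",152,109,.018),"shLu":("l",140,5,.018),"shR":("r",199,104,.018),"shRu":("r",211,5,.018),"Lfb":("l",150,117,.012),"Lff":("l",169,280,.012),"Rfb":("r",206,108,.012),"Rff":("r",189,271,.012)},6.5,(125,350),90)
print((r["Lfb"]+r["Lff"]+r["Rfb"]+r["Rff"])/4,(r["shL"]+r["shR"])/2)
d=r["shR"]-r["shL"];print(np.degrees(np.arctan2(d[1],d[0])))
d=r["Rfb"]-r["Lfb"];print(np.degrees(np.arctan2(d[1],d[0])))
E
```

```text
shL [478.   90.4]
shLu [477.9  97.7]
shR [588.2  93.2]
shRu [588.1 100. ]
Lfb [475.5  89.5]
Lff [475.7  77.2]
Rfb [591.1  92.7]
Rff [591.6  80.4]
[533.48451522  84.93196944] [533.11592037  91.79800586]
1.4099411921944442
1.5552941739025468
```

```bash
python3 - <<'E'
from h import *
d=.008;prev=None
for k in range(10):
    d+=.001
    manip.servo_line(G0+PD*d+LD*(-.0004),O,rate=.006)
    st("d%.1f"%(d*1e3)); f=manip.get_contact_force()
    if np.hypot(f[0],f[1])>14: print("STOP");break
crop("wr12")
im=cv2.imread("pics/wr12.png");cv2.imwrite("pics/wr12b.png",cv2.resize(im,None,fx=1.5625,fy=1.5625,interpolation=cv2.INTER_CUBIC))
E
```

```text
d9.0 t13.1 p [533.8  15.9  43.7] yawz -88.78 F [ 0.9  1.9 -3. ] T [ 0.42 -0.29 -0.1 ]
d10.0 t13.4 p [533.7  14.8  43.7] yawz -88.78 F [-0.1  3.5 -2.4] T [ 0.46 -0.16 -0.04]
d11.0 t13.8 p [533.8  13.7  43.7] yawz -88.79 F [-1.2  3.1 -0.9] T [0.33 0.03 0.02]
d12.0 t14.1 p [534.   12.7  43.7] yawz -88.79 F [-0.7  3.1 -2.6] T [0.35 0.1  0.01]
d13.0 t14.4 p [534.1  11.7  43.7] yawz -88.80 F [-0.7  2.6 -2.3] T [ 0.36  0.04 -0.02]
d14.0 t14.7 p [534.2  10.7  43.7] yawz -88.80 F [-0.1  1.6 -3.5] T [0.31 0.03 0.03]
d15.0 t15.0 p [534.2   9.7  43.7] yawz -88.80 F [-0.3  2.  -2.5] T [ 0.32 -0.07  0.03]
d16.0 t15.3 p [534.2   8.7  43.7] yawz -88.80 F [-0.1  2.4 -3.8] T [ 0.32 -0.08  0.03]
d17.0 t15.7 p [534.2   7.7  43.7] yawz -88.80 F [-0.5  1.5 -4.7] T [0.27 0.02 0.01]
d18.0 t16.0 p [534.3   6.7  43.7] yawz -88.80 F [-0.3  1.7 -3.7] T [ 0.25 -0.07 -0.  ]
```

View pics/wr12b.png

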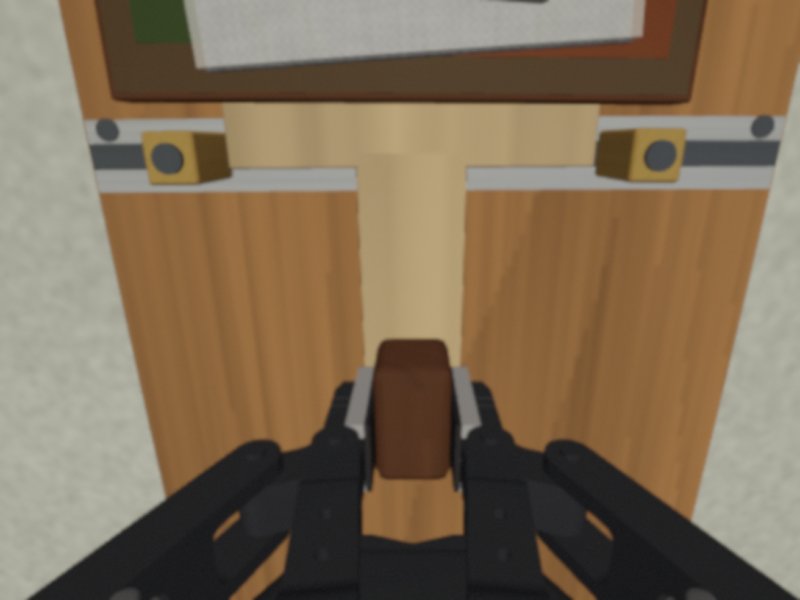

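```bash
python3 - <<'E'
from h import *
d=.018
for k in range(14):
    d+=.003
    manip.servo_line(G0+PD*d+LD*(-.0004),O,rate=.010)
    st("d%.1f"%(d*1e3)); f=manip.get_contact_force()
    if abs(f[1])>28 or abs(f[0])>10: print("STOP");break
cam("wrist","wr13")
im=cv2.imread("pics/wr13.png");cv2.imwrite("pics/wr13b.png",cv2.resize(im,None,fx=1.5625,fy=1.5625,interpolation=cv2.INTER_CUBIC))
E
```

```text
d21.0 t16.5 p [534.3   3.6  43.7] yawz -88.80 F [ 0.4  0.8 -4.3] T [ 0.04 -0.03 -0.02]
d24.0 t16.9 p [534.4   0.6  43.7] yawz -88.80 F [-0.1  0.1 -5. ] T [ 0.1  -0.    0.03]
d27.0 t17.4 p [534.4  -2.   43.7] yawz -88.80 F [-0.6  5.5 -3.8] T [ 0.76 -0.05  0.  ]
d30.0 t17.8 p [534.5  -5.   43.7] yawz -88.80 F [ 0.1  5.4 -3.2] T [ 0.77 -0.04  0.06]
d33.0 t18.3 p [534.6  -8.   43.7] yawz -88.81 F [-0.2  5.8 -3. ] T [ 0.84 -0.01 -0.01]
d36.0 t18.7 p [534.6 -11.   43.7] yawz -88.80 F [ 0.2  5.5 -4.2] T [ 0.84  0.02 -0.04]
d39.0 t19.2 p [534.7 -14.   43.7] yawz -88.81 F [-0.1  5.6 -4.6] T [0.81 0.02 0.02]
d42.0 t19.6 p [534.8 -17.   43.7] yawz -88.81 F [ 0.1  5.4 -4.3] T [ 0.82 -0.08 -0.01]
d45.0 t20.1 p [534.9 -20.   43.7] yawz -88.81 F [-1.2  6.1 -3.9] T [ 0.87 -0.01  0.01]
d48.0 t20.5 p [534.9 -22.9  43.7] yawz -88.81 F [ 0.9  5.9 -3.3] T [ 0.91 -0.03  0.02]
d51.0 t21.0 p [535.  -25.9  43.7] yawz -88.81 F [ 0.3  5.2 -3.5] T [ 0.94 -0.01 -0.02]
d54.0 t21.4 p [535.1 -28.9  43.7] yawz -88.81 F [ 0.6  6.6 -4.3] T [0.94 0.01 0.02]
d57.0 t21.9 p [535.2 -31.9  43.7] yawz -88.81 F [-0.5  6.3 -2.9] T [ 0.94 -0.03  0.01]
d60.0 t22.3 p [535.2 -34.9  43.7] yawz -88.81 F [ 0.5  5.9 -3. ] T [ 0.93 -0.02  0.01]
```

View pics/wr13b.png

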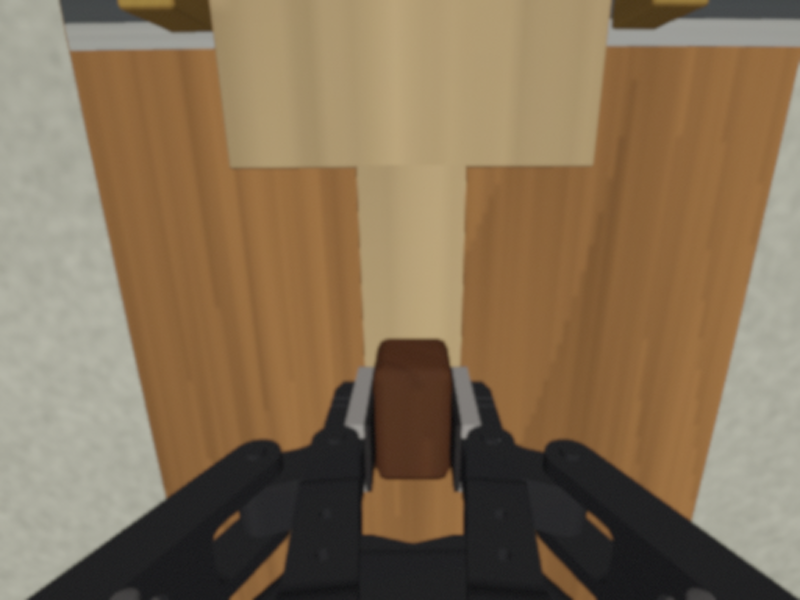

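```bash
python3 - <<'E'
from h import *
d=.060;i=0
while d<.1699:
    slow=.08<d<.15
    d+=.005
    manip.servo_line(G0+PD*d+LD*(-.0004),O,rate=.012 if slow else .02);i+=1
    f=manip.get_contact_force()
    st("d%.1f"%(d*1e3))
    if abs(f[1])>28 or abs(f[0])>10: print("STOP");break
cam("top","top2");cam("scene","sc2");cam("wrist","wr14")
im=cv2.imread("pics/top2.png")[140:270,150:350]
cv2.imwrite("pics/top2b.png",cv2.resize(im,None,fx=4,fy=4,interpolation=cv2.INTER_CUBIC))
im=cv2.imread("pics/sc2.png")[130:265,150:350]
cv2.imwrite("pics/sc2b.png",cv2.resize(im,None,fx=4,fy=4,interpolation=cv2.INTER_CUBIC))
E
```

```text
d65.0 t22.8 p [535.4 -40.   43.8] yawz -88.81 F [-0.1  5.5 -2.4] T [0.73 0.02 0.  ]
d70.0 t23.2 p [535.5 -45.   43.8] yawz -88.81 F [-0.6  4.9 -2.3] T [ 0.7  -0.    0.04]
d75.0 t23.6 p [535.6 -50.1  43.8] yawz -88.81 F [-0.3  4.7 -1.9] T [0.73 0.02 0.02]
d80.0 t24.0 p [535.8 -55.1  43.8] yawz -88.80 F [-0.5  5.7 -2.6] T [ 0.7   0.03 -0.  ]
d85.0 t24.5 p [535.9 -59.9  43.8] yawz -88.81 F [ 0.   6.1 -1.6] T [0.92 0.04 0.01]
d90.0 t25.1 p [536.  -64.8  43.8] yawz -88.81 F [-0.6  6.2 -1.2] T [ 1.05 -0.07  0.02]
d95.0 t25.7 p [536.2 -70.1  43.8] yawz -88.80 F [-0.3  4.9 -2.2] T [0.77 0.13 0.02]
d100.0 t26.2 p [536.4 -75.4  43.8] yawz -88.80 F [ 0.2  1.8 -0.6] T [0.24 0.05 0.  ]
d105.0 t26.8 p [536.5 -80.4  43.7] yawz -88.80 F [-0.8  2.8 -0.4] T [0.26 0.03 0.06]
d110.0 t27.4 p [536.6 -85.4  43.7] yawz -88.80 F [ 0.4  1.5 -0.9] T [0.2  0.02 0.01]
d115.0 t27.9 p [536.7 -90.4  43.7] yawz -88.80 F [-0.8  1.   0. ] T [0.13 0.02 0.  ]
d120.0 t28.5 p [536.9 -95.4  43.7] yawz -88.80 F [-1.   0.5 -1.1] T [ 0.14  0.07 -0.01]
d125.0 t29.1 p [ 537.  -100.4   43.7] yawz -88.80 F [-1.   0.7 -1. ] T [ 0.15 -0.01 -0.01]
d130.0 t29.6 p [ 537.1 -105.4   43.7] yawz -88.80 F [-0.6  0.6 -0.4] T [0.12 0.03 0.04]
d135.0 t30.2 p [ 537.2 -110.4   43.7] yawz -88.80 F [-1.7  0.5 -1.2] T [ 0.11  0.08 -0.02]
d140.0 t30.8 p [ 537.3 -115.4   43.7] yawz -88.80 F [-0.1  1.2 -0.7] T [ 0.12  0.09 -0.01]
d145.0 t31.3 p [ 537.6 -120.4   43.8] yawz -88.81 F [-0.3 -0.6 -0.6] T [-0.08 -0.    0.02]
d150.0 t31.9 p [ 537.6 -125.3   43.7] yawz -88.81 F [ 0.4 -0.9 -0.8] T [-0.03 -0.04 -0.08]
d155.0 t32.3 p [ 537.7 -130.4   43.7] yawz -88.82 F [-0.4 -0.7 -0.7] T [ 0.01 -0.01 -0.  ]
d160.0 t32.7 p [ 537.9 -135.3   43.7] yawz -88.82 F [-0.6  0.9 -0.3] T [0.02 0.   0.03]
d165.0 t33.1 p [ 538.  -140.3   43.7] yawz -88.82 F [ 0.4  0.7 -0.3] T [-0.03  0.01 -0.07]
d170.0 t33.5 p [ 538.2 -145.3   43.7] yawz -88.82 F [ 0.1 -0.8  0.9] T [-0.    0.   -0.03]
```

View pics/top2b.png

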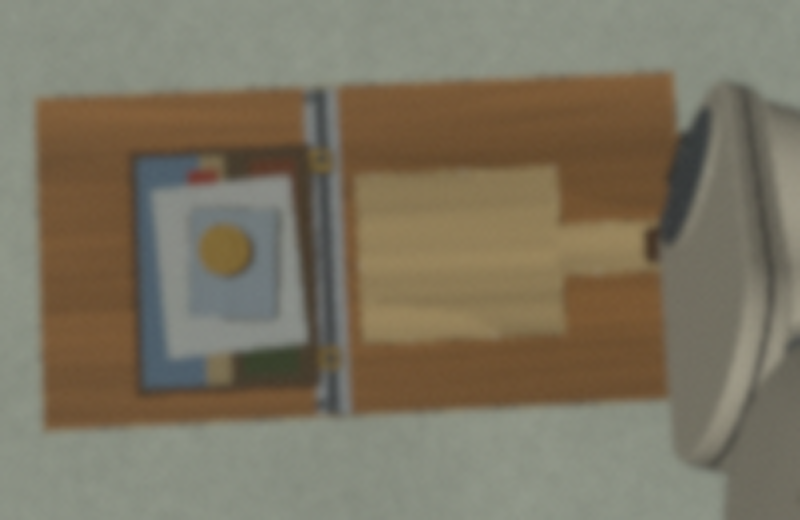

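View pics/sc2b.png

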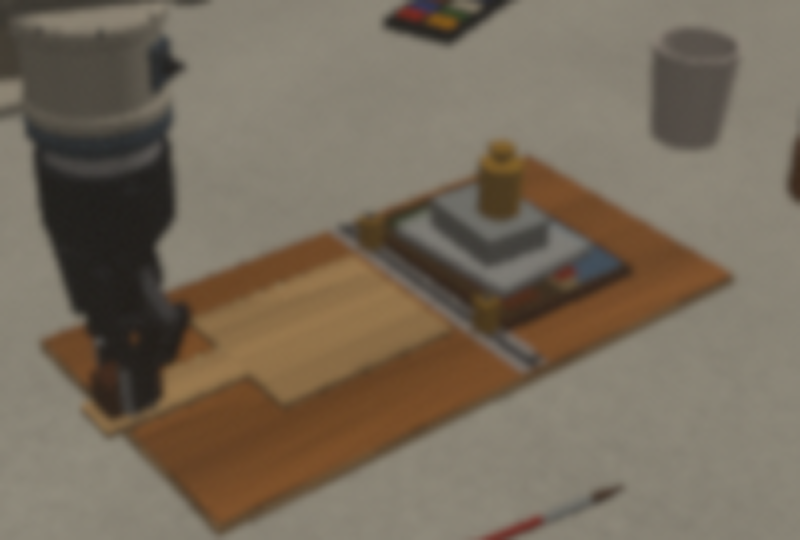

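View pics/wr14.png

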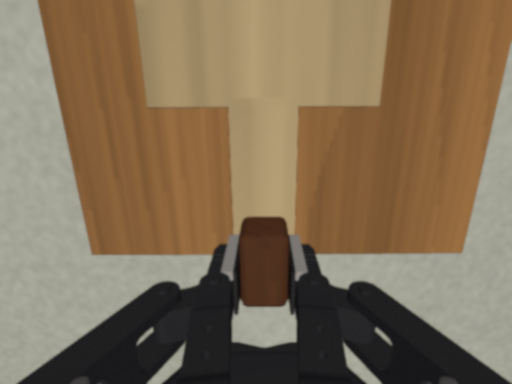

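```bash
python3 - <<'E'
from h import *
manip.command_gripper(0.,100); st()
p=manip.get_position()
manip.servo_line(np.array([p[0],p[1],.07]),O,rate=.05);st()
manip.servo_line(np.array([p[0],p[1],.14]),O,rate=.1);st()
a0,a1=-88.8,-177.1
q0=np.array([p[0],p[1],.14]);q1=np.array([.4932,-.3903,.14])
manip.servo_line(q0+(q1-q0)*.5,down(np.radians((a0+a1)/2)),rate=.09)
manip.servo_line(q1,down(np.radians(a1)),rate=.09);st()
manip.hold(.3)
cam("scene","sc3");cam("wrist","wr15");cam("top","top3")
E
```

```text
t33.9 p [ 538.2 -145.2   43.8] yawz -88.80 F [0.  0.4 0.7] T [-0.04  0.02  0.01]
 t34.5 p [ 538.2 -145.2   70.2] yawz -88.80 F [ 1.  -0.2 -0.9] T [-0.16  0.05 -0.  ]
 t35.4 p [ 537.8 -145.1  139.6] yawz -88.80 F [-0.6 -0.2 -2. ] T [-0.14 -0.01 -0.05]
 t38.5 p [ 493.2 -389.9  140. ] yawz -177.06 F [-0.5 -0.2 -0.5] T [-0.02  0.15  0.05]
```

View pics/sc3.png

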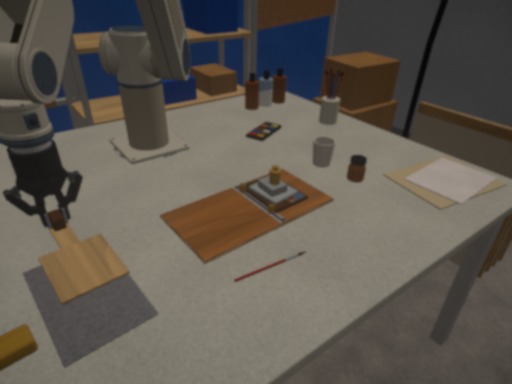

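View pics/wr15.png

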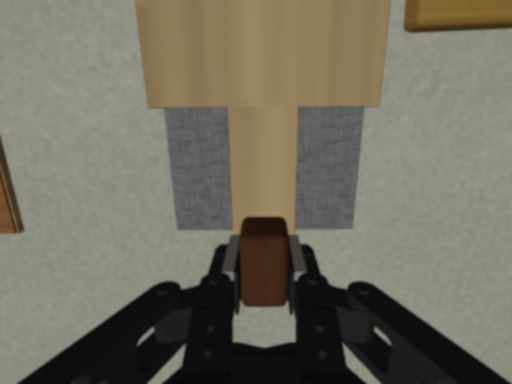

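View pics/top3.png

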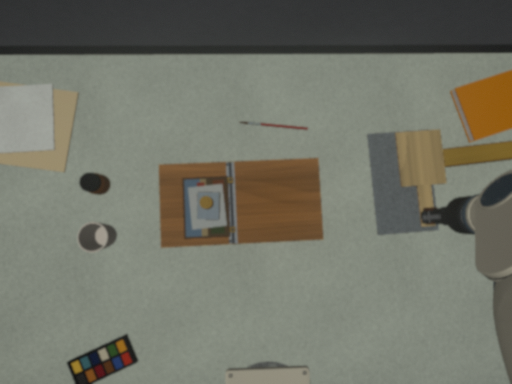

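```bash
python3 - <<'E'
from h import *
c=load("wr15")
a=px2w(c,178,229.5,.003);b=px2w(c,353,229,.003);u=px2w(c,165,108,.003);w=px2w(c,364,108,.003)
print(a,b,np.linalg.norm(b-a),np.degrees(np.arctan2(*(a-b)[[0,1]])),np.degrees(np.arctan2(*(u-a)[[1,0]])),np.degrees(np.arctan2(*(w-b)[[1,0]])))
t=np.radians(2.9);print((a+b)/2+.14*np.array([np.cos(t),np.sin(t),0]))
E
```

```text
[ 0.44535481 -0.31054673  0.003     ] [ 0.45451656 -0.4785392   0.003     ] 0.1682421120892618 -3.121630237371492 3.214636179708039 3.725492744815747
[ 0.58975639 -0.38745996  0.003     ]
```

```bash
python3 - <<'E'
from h import *
o=down(np.radians(-176.9));x,y=.4971,-.3923
manip.servo_line(np.array([x,y,.06]),o,rate=.08);st()
manip.servo_line(np.array([x,y,.038]),o,rate=.03);st()
z=.038
while z>.0325:
    z-=.0005;manip.servo_line(np.array([x,y,z]),o,rate=.008);f=manip.get_contact_force();st("z%.4f"%z)
    if f[2]>4: break
manip.hold(.2);st()
cam("scene","sc4");cam("wrist","wr16")
E
```

```text
t40.1 p [ 497.5 -392.6   60.6] yawz -176.90 F [-0.1  0.6 -1.5] T [0.02 0.15 0.01]
 t40.9 p [ 497.2 -392.4   38.1] yawz -176.90 F [ 0.3  0.5 -2. ] T [ 0.01  0.14 -0.03]
z0.0375 t41.2 p [ 497.2 -392.3   37.7] yawz -176.90 F [ 0.4  0.2 -2. ] T [-0.03  0.16  0.05]
z0.0370 t41.4 p [ 497.1 -392.3   37. ] yawz -176.90 F [ 0.  -0.2 -0.8] T [-0.01  0.12 -0.01]
z0.0365 t41.7 p [ 497.1 -392.2   36.4] yawz -176.90 F [ 0.2 -0.5 -1.2] T [ 0.03  0.17 -0.05]
z0.0360 t41.9 p [ 497.  -392.3   35.9] yawz -176.90 F [-0.3  0.5 -0.6] T [0.02 0.14 0.02]
z0.0355 t42.2 p [ 497.1 -392.3   35.4] yawz -176.90 F [-0.5  0.1 -0. ] T [0.02 0.13 0.02]
z0.0350 t42.4 p [ 497.1 -392.3   35. ] yawz -176.90 F [-0.1 -1.5 -0.7] T [ 0.04  0.12 -0.03]
z0.0345 t42.7 p [ 497.2 -392.4   34.8] yawz -176.90 F [-1.2  0.8  3.2] T [ 0.07  0.12 -0.05]
z0.0340 t42.9 p [ 497.2 -392.4   34.8] yawz -176.90 F [-2.6  1.6  8.1] T [0.26 0.4  0.  ]
 t43.1 p [ 497.2 -392.4   34.8] yawz -176.90 F [-2.3  1.   8. ] T [ 0.24  0.35 -0.01]
```

View pics/wr16.png

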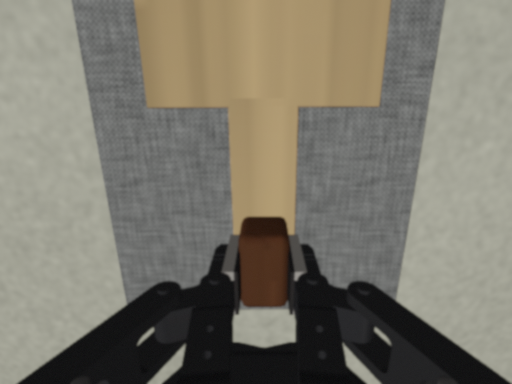

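View pics/sc4.png

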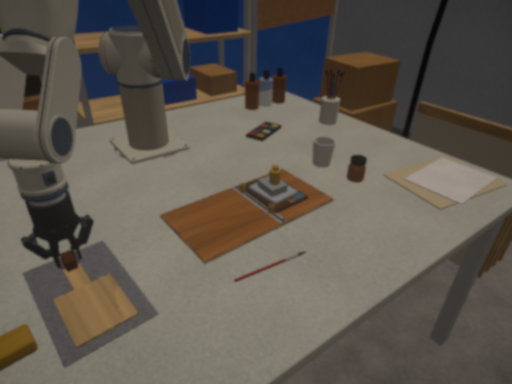

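```bash
python3 - <<'E'
from h import *
o=down(np.radians(-176.9));x,y=.4971,-.3923
manip.servo_line(np.array([x,y,.0347]),o,rate=.01);st()
manip.command_gripper(.05,40);st()
manip.servo_line(np.array([x,y,.11]),o,rate=.05);st()
manip.servo_line(np.array([x-.03,y-.0,.24]),o,rate=.15)
w=cam("wrist","wr17")
manip.move_to(np.array([.3,-.50,.30]),o)
manip.hold(.3);st()
cam("scene","sc5");cam("top","top5")
im=cv2.imread("pics/top5.png")[110:270,150:470]
cv2.imwrite("pics/top5b.png",cv2.resize(im,None,fx=2.5,fy=2.5,interpolation=cv2.INTER_CUBIC))
E
```

```text
t43.5 p [ 497.2 -392.4   34.8] yawz -176.90 F [-0.2  0.4  3. ] T [0.09 0.15 0.02]
 t43.9 p [ 497.1 -392.3   34.5] yawz -176.90 F [-0.5 -0.3 -0.9] T [-0.02  0.02  0.02]
 t45.5 p [ 496.9 -392.2  109.7] yawz -176.90 F [-1.  -0.  -0.4] T [-0.04 -0.01  0.01]
 t47.8 p [ 300.9 -499.4  299.5] yawz -176.81 F [-0.5 -1.  -0.2] T [ 0.02 -0.02 -0.03]
```

View pics/wr17.png

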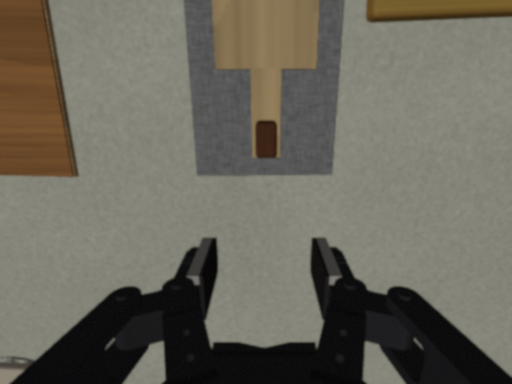

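View pics/top5b.png

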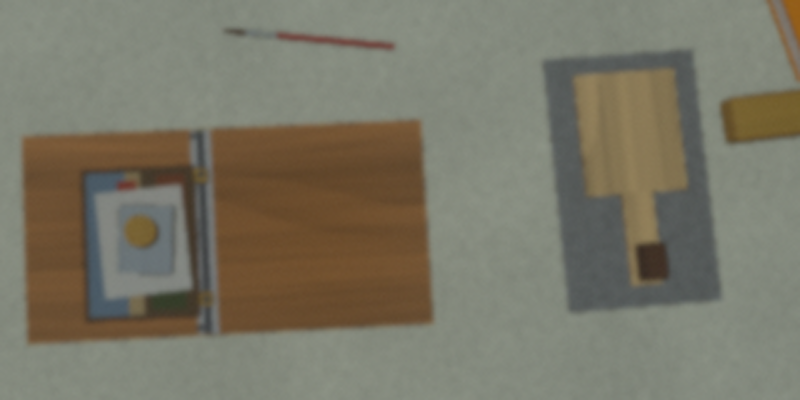

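View pics/sc5.png

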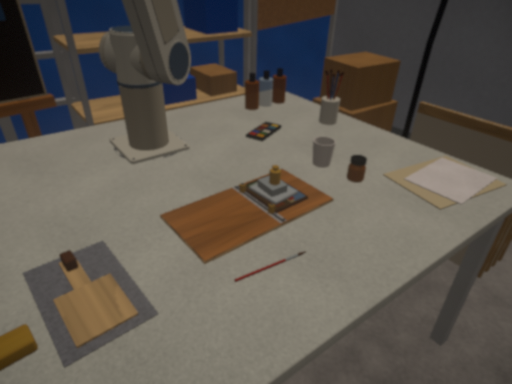

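```bash
python3 - <<'E'
from h import *
manip.hold(.3);print(manip.get_time());manip.sign_off()
E
```

```text
48.1667
the job is handed in; nothing more can be done
```

I drew the carrier out from under the panel, laid it lengthways in the middle of the felt mat, let go of it and handed the job in at 48.2 s. The sign-off gave no verdict.

- **Lining up:** the gap between the stop blocks was about 6–7 mm off the track's middle, towards the robot. Using wrist-camera pictures, I moved the gripped carrier sideways and turned it about half a degree. It overshot by about 1 mm twice and I corrected it before it entered the gap.
- **Drawing out:** it went through without a shoulder catching. Horizontal forces stayed below about 7 N throughout, and the panel was held back as expected.
- **Stack:** in the last top and scene pictures the panel lies flat on the gluing board against both blocks. The press plate and both weights are still standing on it, and nothing touched the stack.
- **Carrier on the mat:** it touched down flat and was released, with the arm well clear. The last top picture shows it about 2–3 mm off centre along the mat's length.
- **One disagreement:** the top camera places things about 4 mm nearer the robot (lower x) than the wrist camera. I used the wrist camera because the grasp agreed with it.

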